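Step two tart shells under the filling nozzle

ROBOT

A 6-joint arm with a two-finger parallel gripper is mounted at the origin on the work surface. World frame = base frame: x ahead of the robot, y to its left, z up, the work surface at z = 0. Lengths are in mm, angles in rad, forces in N, time in s.
With the tool pointing down it reaches from about 275 to 750 mm from the base axis. Payload 10.2 kg.
Tool frame: the origin (TCP) lies midway between the tips of the shut fingers; the grasp point (between the pads) lies 19 mm behind it; z points along the fingers, y is the line along which they close (so a half turn about z gives the same grasp; the last joint's range is limited). The gripper opens to 85 mm and grips with 20 to 120 N. Pads are 22 mm wide; open, the fingers measure 114 mm over their backs; the gripper's body (76 mm by 85 mm) begins 54 mm behind the grasp point. The pads swing forward as they close: fully open they stand 13 mm farther back than shut.
Start: joints at [0.995, 0.313, 1.498, -0, 1.331, -0.223], TCP at [181.414, 492.666, 231.294] pointing down, gripper open.
Joint ranges: [-2.94, 2.94], [-0.97, 2.17], [0.19, 2.56], [-1.23, 4.37], [0.02, 3.11], [-2.88, 2.88]. Speed limits (rad/s): [2.39, 2.39, 3.01, 3.14, 3.14, 3.14].

INTERFACE

Orientations are given as a unit quaternion [w, x, y, z].
In Python, from rig import ctrl gives the robot as it stands.
- The arm moves only by the tool arm_command, never from a script. Its argument "increments" is a list of rows, each an object with "dr": the turn, a rotation vector about the tool's x, y, z in units of pi/4 rad (1.0 is pi/4 rad), a list of three; "offset": the shift along the tool's x, y, z in units of 120 mm (1.0 is 120 mm), a list of three; "hand": the opening, from -1 (shut) to 1 (fully open). A call has 1 to 8 rows; each row shifts and turns the commanded pose from where the row before left it, along the tool's axes as they then stand; what a row does not reach is not made up. A row lasts 1/10 s, in which the tool goes at most 50 mm and 8.59 degrees, less where a joint would pass 70% of its speed; a pose out of reach is approached as far as the arm can. A call with a number of a shift or a turn outside -1 to 1 is refused whole. A call with a gripper value outside its range is refused whole. The fingers move at their own pace and stop on an object; "grip_force" is the grip in N (left out, the last holds). Time passes only in rows, so rows that do not move let the fingers close. It gives the time, the measured TCP pose, the force, the opening and the grip force at its end, in the units of the state.
- ctrl.sense(): the state, without advancing time (a new reading comes with each control period).
- ctrl.capture(name): name is "scene" or "top" or "wrist"; returns the picture (480x640x3 uint8, red, green, blue); there is no depth.
- ctrl.camera_info(name): a dict with "K" (3x3 intrinsics, pixels), "dist" ([k1, k2, p1, p2, k3] as OpenCV has them; the pictures are not rectified), "R" (3x3) and "t" (3): a world point X has camera coordinates R X + t. Camera axes: x right, y down, z forward; pixel columns grow to the right and rows downward; lengths in mm; the calibration is good to about 2 mm. A picture is of the moment at which its call begins: read the wrist's pose just before it. camera_info takes no time and is no camera call; for the wrist camera it gives the pose at the moment of the call.
- ctrl.finish_job(): hands the job in; it is judged then, once.
The state is a dict: "time_s": time; "joints": joint angles; "dq": joint speeds; "tau": joint torques, N m; "eef_pos": TCP position; "ee_rot": TCP orientation; "force": force on the tool from outside, world axes, zero at the start; "wrist_torque": the same for the moment, N m; "grip_width": opening from 0.0 (shut) to 1.0 (fully open); "grip_force": force on a finger pad.
Only numpy, scipy, OpenCV 4.12 (cv2) and the standard library are available. Lean on these libraries where they do the work, as an engineer would, in place of code of your own. Each camera call takes 0.05 s, during which the arm holds its last target. There are 200 camera calls.

TASK

On the pastry filling station, slide the tray (it has a black knob to hold) until the middle of the round tart shell is right under the nozzle, and press the dosing button fully down for it; then step the tray so that the middle of the square shell is right under the nozzle and press the button fully down again. Finish with the square shell still under the nozzle and the button released. Move only the tray: never touch the tart shells with the robot, never dose when neither of these two shells is under the nozzle, and leave the jar, mug and spoon where they stand.

Things in the scene. Friction and masses are not known exactly. Their poses are not given: they have to be found in the camera images.
- station: fixed filling station: white base plate 360 x 340 mm with x-y slides; 276 mm high steel tank on a column at its left rear (60 mm in x, 225 mm in y from the origin), a 10 mm thin spout from it to the nozzle, at 175 mm height. Origin on the table straight under the nozzle tip; x and y lie along the slides (x away from the robot, y to the left)
- nozzle_tip (a point): lower end of the pointed nozzle (18 mm wide above, 5 mm at the tip), 96 mm above the table; fixed to the station
- tray: aluminium tray 200 (x) x 220 (y) mm, floor 4 mm thick, rim 14 mm high, on the x-y slides and free to slide both ways (at least 50 mm towards the robot, 145 mm away from it and 100 mm either way sideways from its start) with about 1.5 N of friction in each; it stays where it is left and does not turn. Origin: centre of its underside, 48 mm above the table; axes as the station's
- knob_top (a point): centre of the top of the tray's knob: an upright black cylinder, 22 mm in diameter, 46 mm tall, top 98 mm above the table, standing on a tongue that sticks out of the tray's robot side, 135 mm from the tray's centre in the tray's -x
- round_tart: round open tart shell of plain pastry, 56 mm in diameter, 16 mm tall, loose on the tray; origin: centre of its underside, 52 mm above the table
- square_tart: square open tart shell of the same pastry, 48 x 48 mm, 16 mm tall, loose on the tray; origin: centre of its underside
- long_tart: oblong open tart shell of the same pastry, 70 x 30 mm, 16 mm tall, loose on the tray, not to be filled now; origin: centre of its underside
- dose_top (a point): centre of the top of the round dosing push button (36 mm in diameter, black, in a grey housing on the table to the right of the station); pressed straight down
- dose (a joint): travel of the dosing button, m: 0 released, 0.006 fully down (takes 5 N); it springs back
- jar: glass jar with a steel lid, 64 mm in diameter, 100 mm tall, bystander; origin: centre of its underside
- mug: white mug, 76 mm in diameter, 85 mm tall, handle at its +y, bystander; origin: centre of its underside
- spoon: steel spoon lying on the table, bystander; origin: underside, x along it
Not all that is in view belongs to the job. What is shaped like the round_tart but turquoise is not meant. What is shaped like the square_tart but green is not meant.

How it is judged:
By the outcome, as a careful person would: the job done as asked, in the order asked, and still so for the second after the job is handed in, with the robot touching nothing.
It also fails if it takes over 72 s, if anything falls off the work surface, if the arm or the gripper's body presses on something with over 40 N, if the wrist force passes 120 N, or if a joint passes its speed limit or range.

## Working session

There is one attempt and no reset: what is moved stays moved. The work goes in short steps, Python scripts to look and compute and a tool call to move; the robot and the scene stay as the last step left them, time stands still between calls to the robot, and variables do not carry over. Pictures are saved under pics/ and viewed, at most 10 in all, crops included, and the job is handed in when it is done.

Besides the shell and the picture viewer there is one more tool, called after ">>>" as a command line: name --argument value ..., lists and objects as JSON in quotes. arm_command: Moves the arm, as the interface text tells. Shifts and turns lie within -1 to 1; 1 stands for 120 mm of shift or pi/4 rad of turn. Its arguments: {"type":"object","properties":{"increments":{"type":"array"},"grip_force":{"type":"number"}},"required":["increments"]}

```bash
ls; mkdir -p pics
python3 - <<'E'
from rig import ctrl
import cv2
s=ctrl.sense();print(s)
for n in("scene","top"):
    cv2.imwrite(f"pics/{n}0.png",ctrl.capture(n)[:,:,::-1]);c=ctrl.camera_info(n);print(n,c)
print(ctrl.camera_info("wrist"))
E
```

```text
pics
{'time_s': 0.0, 'joints': array([ 9.94619601e-01,  3.13431028e-01,  1.49844329e+00,  4.43411687e-05,
        1.33100283e+00, -2.23430395e-01]), 'dq': array([-0.0003622 ,  0.00090099, -0.00301159,  0.00158302,  0.00047246,
       -0.0006662 ]), 'tau': array([-3.91747235e-04, -4.12252343e+01, -2.59744102e+01, -2.20333741e-04,
        4.15917064e-03,  4.02602410e-06]), 'eef_pos': array([181.24666477, 492.44661954, 230.74245022]), 'ee_rot': array([-2.69821534e-04,  1.75465327e-01,  9.84485402e-01, -5.83217062e-04]), 'force': array([-0.24909845, -0.16821088,  0.61345063]), 'wrist_torque': array([ 0.03844821,  0.02726785, -0.02362432]), 'grip_force': 0.0, 'grip_width': 0.9974046261102816}
scene {'K': array([[513.73600483,   0.        , 322.20994195],
       [  0.        , 513.73600483, 240.23897964],
       [  0.        ,   0.        ,   1.        ]]), 'dist': array([-0.05803876,  0.        ,  0.        ,  0.        ,  0.        ]), 'R': array([[ 0.58592243,  0.8102606 , -0.01314024],
       [ 0.68877891, -0.50648755, -0.51870413],
       [-0.42694089,  0.29486966, -0.85485283]]), 't'
[... 260 characters left out ...]
0.        , 0.        , 0.        ]), 'R': array([[-0.00674876, -0.9999368 ,  0.00899214],
       [-0.99702134,  0.00603763, -0.07688944],
       [ 0.07683029, -0.00948427, -0.99699907]]), 't': array([ -21.00877381,  576.66682634, 1075.91858485])}
{'K': array([[410.2447168 ,   0.        , 319.21476527],
       [  0.        , 410.2447168 , 237.66828852],
       [  0.        ,   0.        ,   1.        ]]), 'dist': array([-0.06161152,  0.        ,  0.        ,  0.        ,  0.        ]), 'R': array([[ 0.34520456,  0.9385264 , -0.0014147 ],
       [ 0.90033204, -0.33072969,  0.28287822],
       [ 0.26502079, -0.09892455, -0.95915479]]), 't': array([-523.02934989,  -36.81617871,  378.77174753])}
```

View pics/scene0.png

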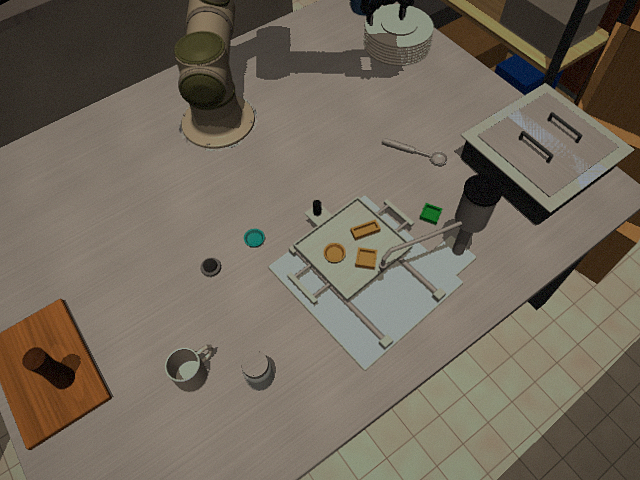

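View pics/top0.png

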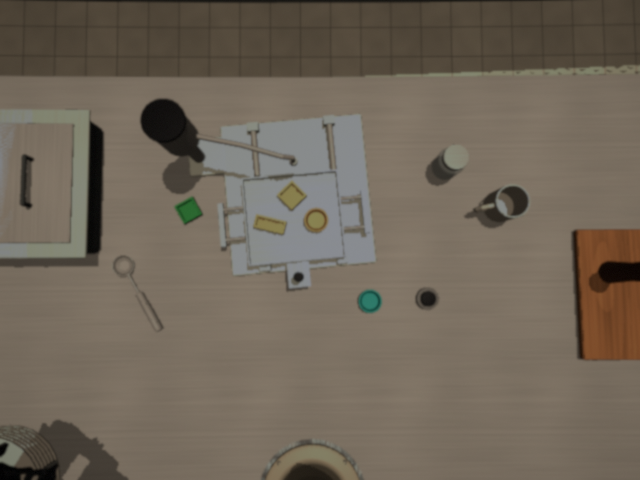

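The two pictures show, by pixel:

| Item | Top | Scene |
|---|---|---|
| Plain round shell | (316,220) | (335,253) |
| Plain square shell | (291,196) | (367,259) |
| Long shell | (270,226) | (366,230) |
| Knob | (298,277) | (317,205) |
| Button | (428,298) | (210,267) |
| Nozzle tip | ~(294,161) | ~(383,265) |

The turquoise round at top (370,301) and the green square at top (189,210) lie off the tray, so they are decoys. The pastry-coloured shells on the tray fit the description. I'll confirm this in a crop.

```bash
cat > h.py <<'E'
import numpy as np,cv2
from rig import ctrl
def ray(c,uv):
    p=cv2.undistortPoints(np.array([[uv]],float),c["K"],c["dist"])[0,0]
    R=c["R"];return -R.T@c["t"],R.T@np.array([p[0],p[1],1])
def onz(c,uv,z):
    o,d=ray(c,uv);return o+d*(z-o[2])/d[2]
def tri(c1,a,c2,b):
    o1,d1=ray(c1,a);o2,d2=ray(c2,b)
    s=np.linalg.lstsq(np.stack([d1,-d2],1),o2-o1,rcond=None)[0]
    p,q=o1+s[0]*d1,o2+s[1]*d2;return (p+q)/2,np.linalg.norm(p-q)
E
python3 - <<'E'
from h import *
T=ctrl.camera_info("top");S=ctrl.camera_info("scene")
t=cv2.imread("pics/top0.png");s=cv2.imread("pics/scene0.png")
for n,i,c in(("top",t,T),("scene",s,S)):
    h=cv2.cvtColor(i,cv2.COLOR_BGR2HSV)
    m=cv2.inRange(h,(8,90,90),(32,255,255))
    box=(slice(180,245),slice(245,340)) if n=="top" else (slice(210,280),slice(315,390))
    k=np.zeros_like(m);k[box]=m[box]
    for q in cv2.findContours(k,cv2.RETR_EXTERNAL,cv2.CHAIN_APPROX_NONE)[0]:
        if cv2.contourArea(q)<60: continue
        r=cv2.minAreaRect(q);print(n,r,cv2.contourArea(q),onz(c,r[0],66).round(1))
for nm,a,b in(("knob",(298.5,277),(317,204)),("button",(428,298),(210,265)),("tip",(294,161),(383,265))):
    print(nm,tri(T,a,S,b))
a=cv2.resize(t[135:295,215:375],(400,400),interpolation=3);b=cv2.resize(s[190:290,300:400],(400,400),interpolation=3)
c=cv2.resize(t[280:320,405:450],(400,200));d=cv2.resize(s[245:285,190:235],(400,200))
cv2.imwrite("pics/crop1.png",np.vstack([np.hstack([a,b]),np.hstack([c,d])]))
E
```

```text
top ((269.41473388671875, 224.36228942871094), (29.717851638793945, 12.310863494873047), 13.240520477294922) 324.0 [610.9  90.2  66. ]
top ((315.0, 220.0), (22.0, 22.0), 90.0) 383.5 [620.2 -12.1  66. ]
top ((291.2500305175781, 195.25), (19.091880798339844, 19.798988342285156), 45.0) 369.0 [676.6  41.1  66. ]
scene ((365.9710693359375, 256.6878356933594), (19.767436981201172, 17.33452033996582), 8.746161460876465) 304.0 [677.7  42.7  66. ]
scene ((334.5, 252.0), (18.0, 21.0), 90.0) 309.5 [621.9 -11.1  66. ]
scene ((365.0623779296875, 228.1781768798828), (10.854371070861816, 28.315750122070312), 70.70995330810547) 253.0 [611.9  92.   66. ]
knob (array([493.75588989,  26.129704  ,  91.50969545]), np.float64(3.9964058370353897))
button (array([ 443.00533477, -271.92155787,   17.89748329]), np.float64(2.6729899493002547))
tip (array([741.16178698,  34.02883902, 126.51807775]), np.float64(5.0045731528683834))
```

View pics/crop1.png

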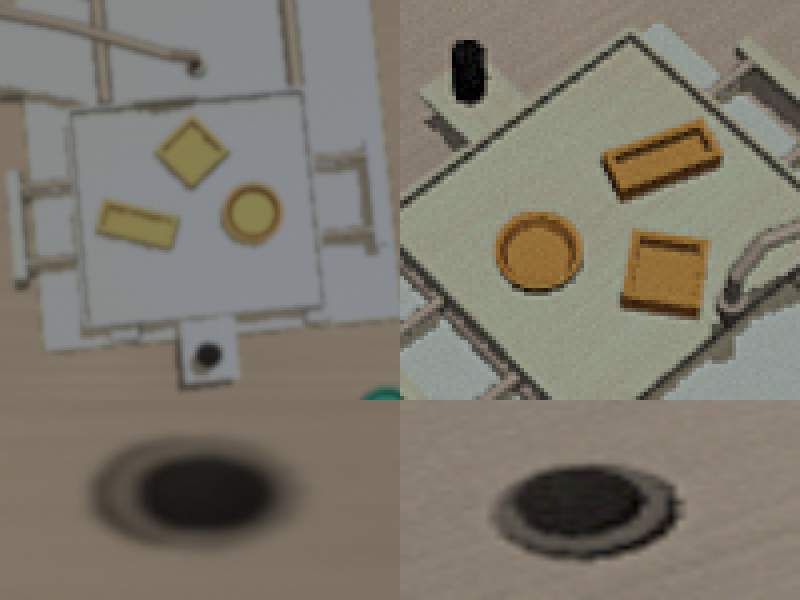

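The crop confirms the pastry round, square and long shells on the tray, the black knob on its tongue, and the nozzle tip at top ≈(293.8,163.5), scene ≈(382,267). Next I'll turn the tool to the station's yaw and get a close wrist view of the nozzle.

>>> arm_command --increments '[{"dr": [0,0,-0.18],"offset": [0,0,0],"hand": 1},{"dr": [0,0,-0.18],"offset": [0,0,0],"hand": 1},{"dr": [0,0,-0.17],"offset": [0,0,0],"hand": 1}]'

```text
time_s: 0.4
eef_pos: [181.3, 492.5, 231.0]
ee_rot: [-0.0, -0.035, 0.999, -0.0]
force: [0.9, 0.2, 0.6]
grip_width: 1.0
grip_force: 0.0
```

```bash
cat >> h.py <<'E'
from scipy.spatial.transform import Rotation as Ro
def go(target):
    s=ctrl.sense();q=s["ee_rot"];R=Ro.from_quat([q[1],q[2],q[3],q[0]])
    d=R.inv().apply(np.array(target)-s["eef_pos"]);n=int(np.ceil(np.linalg.norm(d)/48))
    print("t",round(s["time_s"],2),"at",s["eef_pos"].round(1),"yaw x",np.degrees(np.arctan2(*R.as_matrix()[1::-1,0])).round(2),"tilt",R.as_matrix()[:,2].round(4),"d_tool",d.round(1),"rows",n,"each",(d/120/max(n,1)).round(3),"F",s["force"].round(1))
E
python3 - <<'E'
from h import *
go((560,90,231))
T=ctrl.camera_info("top");S=ctrl.camera_info("scene")
print("knob98",onz(T,(298.6,277),98),onz(S,(317,201.5),98));print("tip96",onz(T,(293.8,163.5),96),onz(S,(382,267),96))
E
```

```text
t 0.4 at [181.3 492.5 231. ] yaw x -176.04 tilt [-4.e-04 -7.e-04 -1.e+00] d_tool [-3.500e+02 -4.277e+02  1.000e-01] rows 12 each [-0.243 -0.297  0.   ] F [0.9 0.2 0.6]
knob98 [492.71705137  23.95790614  98.        ] [492.29428963  29.79467143  98.        ]
tip96 [741.84269972  33.76983715  96.        ] [733.77484189  43.75179511  96.        ]
```

>>> arm_command --increments '[{"dr": [0,0,0],"offset": [-0.243,-0.297,0],"hand": 1},{"dr": [0,0,0],"offset": [-0.243,-0.297,0],"hand": 1},{"dr": [0,0,0],"offset": [-0.243,-0.297,0],"hand": 1},{"dr": [0,0,0],"offset": [-0.243,-0.297,0],"hand": 1},{"dr": [0,0,0],"offset": [-0.243,-0.297,0],"hand": 1},{"dr": [0,0,0],"offset": [-0.243,-0.297,0],"hand": 1}]'

```text
time_s: 1.0
eef_pos: [370.4, 288.8, 231.2]
ee_rot: [-0.0, -0.032, 0.999, -0.0]
force: [-0.0, 0.9, -0.9]
grip_width: 1.0
grip_force: 0.0
```

>>> arm_command --increments '[{"dr": [0,0,0],"offset": [-0.243,-0.297,0],"hand": 1},{"dr": [0,0,0],"offset": [-0.243,-0.297,0],"hand": 1},{"dr": [0,0,0],"offset": [-0.243,-0.297,0],"hand": 1},{"dr": [0,0,0],"offset": [-0.243,-0.297,0],"hand": 1},{"dr": [0,0,0],"offset": [-0.243,-0.297,0],"hand": 1},{"dr": [0,0,0],"offset": [-0.243,-0.297,0],"hand": 1},{"dr": [0,0,0],"offset": [0,0,0],"hand": 1},{"dr": [0,0,0],"offset": [0,0,0],"hand": 1}]'

```text
time_s: 1.8
eef_pos: [557.7, 87.6, 230.6]
ee_rot: [-0.001, -0.031, 1.0, 0.0]
force: [-0.3, 0.5, 0.3]
grip_width: 0.998
grip_force: 0.0
```

Run:
```python
from h import *
import pickle
go((560,-10,231))
c=ctrl.camera_info("wrist");i=ctrl.capture("wrist")[:,:,::-1];cv2.imwrite("pics/w1.png",i);pickle.dump(c,open("w1.pkl","wb"))
```

```text
t 1.8 at [557.7  87.6 230.6] yaw x -176.44 tilt [-1.5e-03  3.0e-04 -1.0e+00] d_tool [  3.8 -97.5  -0.5] rows 3 each [ 0.01  -0.271 -0.001] F [-0.3  0.5  0.3]
```

View pics/w1.png

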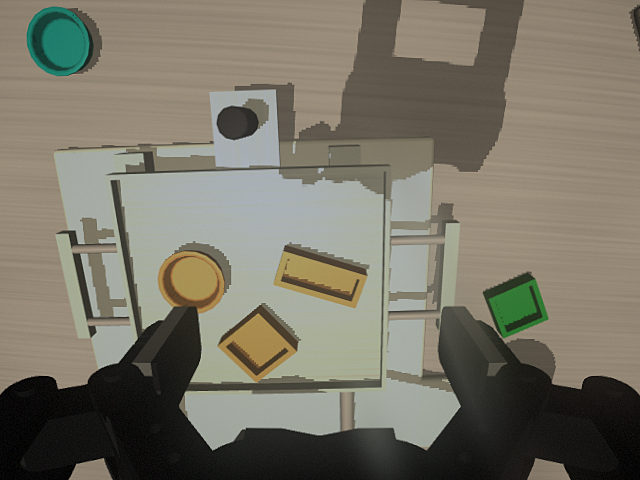

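The wrist view has image-up toward the robot. The knob top is near (237,123), the round shell at (192,280) and the square at (258,342), but the gripper hides the nozzle. I'll take two views from further forward.

Run:
```python
from h import *
go((695,95,231));go((695,-40,231))
```

```text
t 1.85 at [557.3  88.4 230.9] yaw x -176.37 tilt [-1.1e-03  3.0e-04 -1.0e+00] d_tool [-137.8   -2.1   -0.2] rows 3 each [-0.383 -0.006 -0.001] F [ 0.  -0.1  0.8]
t 1.85 at [557.3  88.4 230.9] yaw x -176.37 tilt [-1.1e-03  3.0e-04 -1.0e+00] d_tool [-129.3 -136.8   -0.3] rows 4 each [-0.269 -0.285 -0.001] F [ 0.  -0.1  0.8]
```

>>> arm_command --increments '[{"dr": [0,0,0],"offset": [-0.38,0,0],"hand": 1},{"dr": [0,0,0],"offset": [-0.38,0,0],"hand": 1},{"dr": [0,0,0],"offset": [-0.38,0,0],"hand": 1},{"dr": [0,0,0],"offset": [0,0,0],"hand": 1},{"dr": [0,0,0],"offset": [0,0,0],"hand": 1}]'

```text
time_s: 2.35
eef_pos: [693.8, 98.1, 229.9]
ee_rot: [-0.001, -0.033, 0.999, 0.0]
force: [-0.1, 0.3, -0.0]
grip_width: 1.001
grip_force: 0.0
```

Run:
```python
from h import *
import pickle
go((695,-40,231))
c=ctrl.camera_info("wrist");i=ctrl.capture("wrist")[:,:,::-1];cv2.imwrite("pics/w2.png",i);pickle.dump(c,open("w2.pkl","wb"))
```

```text
t 2.35 at [693.8  98.1 229.9] yaw x -176.27 tilt [-2.3e-03  1.0e-04 -1.0e+00] d_tool [   7.8 -137.9   -1.1] rows 3 each [ 0.022 -0.383 -0.003] F [-0.1  0.3 -0. ]
```

>>> arm_command --increments '[{"dr": [0,0,0],"offset": [0,-0.37,0],"hand": 1},{"dr": [0,0,0],"offset": [0,-0.37,0],"hand": 1},{"dr": [0,0,0],"offset": [0,-0.37,0],"hand": 1},{"dr": [0,0,0],"offset": [0,0,0],"hand": 1},{"dr": [0,0,0],"offset": [0,0,0],"hand": 1}]'

```text
time_s: 2.9
eef_pos: [701.7, -36.2, 232.9]
ee_rot: [0.001, -0.031, 1.0, 0.0]
force: [-0.7, 0.1, 0.1]
grip_width: 1.0
grip_force: 0.0
```

Run:
```python
from h import *
import pickle
go((695,-40,231))
c=ctrl.camera_info("wrist");i=ctrl.capture("wrist")[:,:,::-1];cv2.imwrite("pics/w3.png",i);pickle.dump(c,open("w3.pkl","wb"))
a=cv2.imread("pics/w2.png")
cv2.imwrite("pics/w23.png",np.vstack([cv2.resize(np.hstack([a,i]),(800,300),interpolation=cv2.INTER_AREA),np.hstack([a[180:480,120:520],i[180:480,240:640]])]))
```

```text
t 2.9 at [701.7 -36.2 232.9] yaw x -176.42 tilt [ 0.0012  0.     -1.    ] d_tool [ 6.9 -3.4  1.9] rows 1 each [ 0.058 -0.028  0.016] F [-0.7  0.1  0.1]
```

View pics/w23.png

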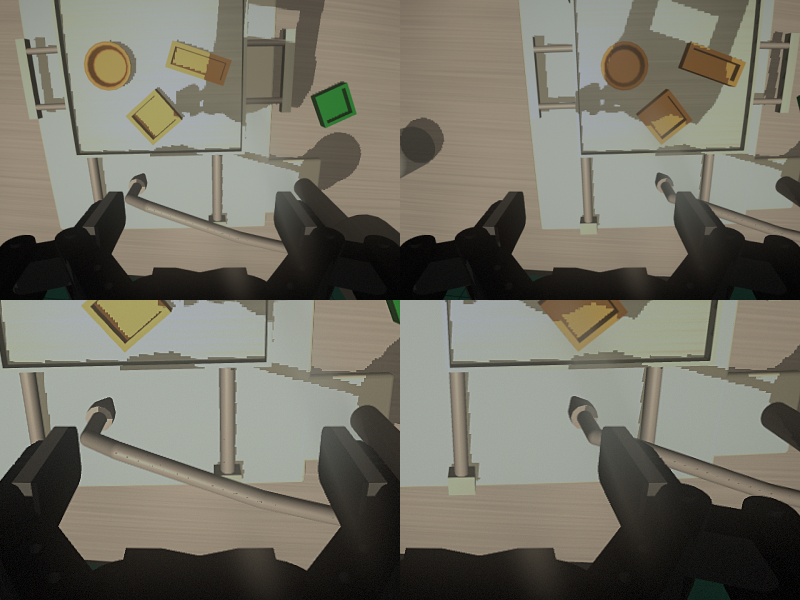

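Both wrist views show the nozzle tip clear of the fingers: w2 ≈(223,278), w3 ≈(414,277). Next I'll triangulate it and measure shells, knob and yaw.

Run:
```python
from h import *
import pickle
C={k:pickle.load(open(k+".pkl","rb")) for k in("w1","w2","w3")};I={k:cv2.imread(f"pics/{k}.png") for k in C}
C["top"]=ctrl.camera_info("top");C["scene"]=ctrl.camera_info("scene")
print("tip",tri(C["w2"],(223,278),C["w3"],(414,277)))
for k in C: print(k,"tip proj",cv2.projectPoints(np.array([tri(C["w2"],(223,278),C["w3"],(414,277))[0]]),cv2.Rodrigues(C[k]["R"])[0],C[k]["t"],C[k]["K"],C[k]["dist"])[0].ravel().round(1))
for k in I:
    h=cv2.cvtColor(I[k],cv2.COLOR_BGR2HSV);m=cv2.inRange(h,(8,100,60),(32,255,255))
    m=cv2.morphologyEx(m,cv2.MORPH_CLOSE,np.ones((5,5)))
    for q in cv2.findContours(m,cv2.RETR_EXTERNAL,cv2.CHAIN_APPROX_NONE)[0]:
        if cv2.contourArea(q)<1500: continue
        r=cv2.minAreaRect(q);e=cv2.minEnclosingCircle(q);print(k,np.round(r[0],1),np.round(r[1],1),onz(C[k],r[0],62).round(1))
g=cv2.cvtColor(I["w1"],cv2.COLOR_BGR2HSV)[:,:,2];k=np.zeros_like(g);k[95:150,205:275]=(g[95:150,205:275]<62)*255
q=max(cv2.findContours(k,cv2.RETR_EXTERNAL,cv2.CHAIN_APPROX_NONE)[0],key=cv2.contourArea);b=cv2.boundingRect(q);print("knob",b,onz(C["w1"],(b[0]+16.5,b[1]+b[3]/2),98))
# tray side edge yaw: left/right outer corners in w1, rim z~62
P=[onz(C["w1"],p,62) for p in((113,178),(388,166),(383,384),(137,390))];print(np.round(P,1))
for a,b in((0,3),(1,2)): d=P[b]-P[a];print("len",np.linalg.norm(d),"yaw",np.degrees(np.arctan2(d[1],d[0])))
z=[cv2.resize(I[k][v-30:v+30,u-40:u+40],(400,300),interpolation=cv2.INTER_CUBIC) for k,u,v in(("w2",223,278),("w3",414,277))]
cv2.imwrite("pics/tipz.png",np.hstack(z))
```

```text
tip (array([733.66081169,  31.80371867, 105.27743411]), np.float64(0.1637594173343778))
w1 tip proj [238.3 434.9]
w2 tip proj [223.  278.1]
w3 tip proj [414.  276.9]
top tip proj [294.5 166.2]
scene tip proj [378.3 267.8]
w1 [258.2 344.7] [61.8 59.4] [675.7  41.1  62. ]
w1 [191.4 280.4] [67.4 58.8] [619.6 -14.9  62. ]
w1 [319.2 279.3] [86.8 39.8] [611.9  89.6  62. ]
w2 [246.8 187.3] [64.6 64.9] [676.   40.3  62. ]
w2 [316.2 100.9] [99.  43.3] [609.8  89.1  62. ]
w2 [171.7 104.9] [79.2 72.9] [618.7 -16.   62. ]
w3 [422.7 185.9] [65.3 65.3] [675.2  40.7  62. ]
w3 [499.1 103.3] [98.  46.4] [610.2  89.8  62. ]
w3 [359. 105.] [78. 74.] [619.  -13.6  62. ]
knob (217, 106, 41, 34) [492.02779456  26.38152576  98.        ]
[[538.7 -74.   62. ]
 [517.2 135.7  62. ]
 [708.8 152.7  62. ]
 [730.7 -68.6  62. ]]
len 192.13041060772227 yaw 1.5889701410608237
len 192.33777377288317 yaw 5.070015490044141
```

View pics/tipz.png

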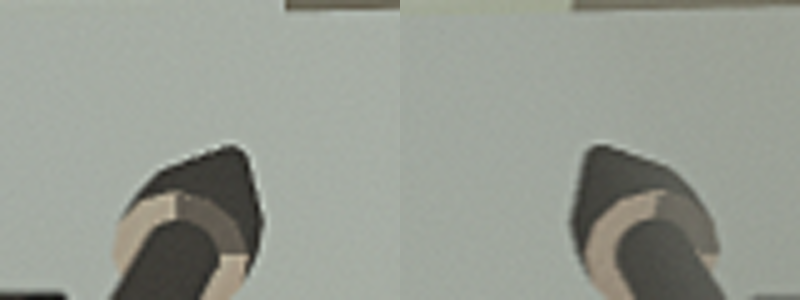

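Run:
```python
from h import *
import pickle
C={k:pickle.load(open(k+".pkl","rb")) for k in("w1","w2","w3")}
C["top"]=ctrl.camera_info("top");C["scene"]=ctrl.camera_info("scene")
p,e=tri(C["w2"],(230,278),C["w3"],(413.2,277.2));print("tip",p,e,onz(C["w2"],(230,278),96),onz(C["w3"],(413.2,277.2),96))
for k in("top","scene"): print(k,cv2.projectPoints(p[None],cv2.Rodrigues(C[k]["R"])[0],C[k]["t"],C[k]["K"],C[k]["dist"])[0].ravel().round(1))
go((493,27,150))
```

```text
tip [738.20302314  34.35948944  93.81770187] 0.34078732921914806 [737.1078552   34.81415471  96.        ] [737.53780566  33.79235732  96.        ]
top [293.6 165.4]
scene [380.  270.9]
t 2.95 at [701.9 -35.1 232.8] yaw x -176.33 tilt [ 1.2e-03  1.0e-04 -1.0e+00] d_tool [204.6  75.3  82.5] rows 5 each [0.341 0.126 0.138] F [-0.6  0.1  0.6]
```

Nozzle tip is at (737.5, 34.3), triangulated at a height of 94 against 96 expected. The shells to centre are round ≈(620,-13) and square ≈(676,41), with the knob at (492,26.5). Now I'll move over the knob.

>>> arm_command --increments '[{"dr": [0,0,0],"offset": [0.341,0.126,0],"hand": 1},{"dr": [0,0,0],"offset": [0.341,0.126,0],"hand": 1},{"dr": [0,0,0],"offset": [0.341,0.126,0],"hand": 1},{"dr": [0,0,0],"offset": [0.341,0.126,0],"hand": 1},{"dr": [0,0,0],"offset": [0.341,0.126,0],"hand": 1},{"dr": [0,0,0],"offset": [0,0,0.3],"hand": 1},{"dr": [0,0,0],"offset": [0,0,0.3],"hand": 1},{"dr": [0,0,0],"offset": [0,0,0],"hand": 1}]'

```text
time_s: 3.75
eef_pos: [490.9, 28.1, 156.7]
ee_rot: [-0.003, -0.033, 0.999, 0.001]
force: [-0.3, -0.1, 0.4]
grip_width: 0.998
grip_force: 0.0
```

Run:
```python
from h import *
go((492.3,26.5,66))
```

```text
t 3.75 at [490.9  28.1 156.7] yaw x -176.24 tilt [-0.0064  0.0013 -1.    ] d_tool [-1.9 -1.9 90.6] rows 2 each [-0.008 -0.008  0.378] F [-0.3 -0.1  0.4]
```

>>> arm_command --increments '[{"dr": [0,0,0],"offset": [-0.02,-0.015,0.25],"hand": 1},{"dr": [0,0,0],"offset": [0,0,0.25],"hand": 1},{"dr": [0,0,0],"offset": [0,0,0.25],"hand": 1},{"dr": [0,0,0],"offset": [0,0,0],"hand": 1},{"dr": [0,0,0],"offset": [0,0,0],"hand": -1},{"dr": [0,0,0],"offset": [0,0,0],"hand": -1},{"dr": [0,0,0],"offset": [0,0,0],"hand": -1},{"dr": [0,0,0],"offset": [0,0,0],"hand": -1}]' --grip_force 30

```text
time_s: 4.55
eef_pos: [496.7, 24.6, 70.3]
ee_rot: [0.001, -0.032, 0.999, -0.0]
force: [-0.4, 0.1, 0.5]
grip_width: 0.33
grip_force: 0.0
```

>>> arm_command --increments '[{"dr": [0,0,0],"offset": [0,0,0],"hand": -1},{"dr": [0,0,0],"offset": [0,0,0],"hand": -1},{"dr": [0,0,0],"offset": [0,0,0],"hand": -1}]'

```text
time_s: 4.85
eef_pos: [496.6, 24.6, 70.2]
ee_rot: [0.001, -0.032, 0.999, -0.0]
force: [-1.7, 0.5, 5.5]
grip_width: 0.245
grip_force: 30.6
```

Run:
```python
from h import *
s=ctrl.sense();p=s["eef_pos"];print(s["grip_width"]*85,s["grip_force"])
go((p[0]+117.5,p[1]+47.5,p[2]))
cv2.imwrite("pics/top1.png",ctrl.capture("top")[:,:,::-1])
```

```text
20.859211771807505 30.633718371391296
t 4.85 at [496.6  24.6  70.2] yaw x -176.36 tilt [ 1.1e-03 -1.0e-04 -1.0e+00] d_tool [-1.203e+02  4.000e+01  1.000e-01] rows 3 each [-0.334  0.111  0.   ] F [-1.7  0.5  5.5]
```

Gripped at 21 mm. I'll slide gently so the loose shells don't shift.

>>> arm_command --increments '[{"dr": [0,0,0],"offset": [-0.042,0.014,0],"hand": -1},{"dr": [0,0,0],"offset": [-0.0835,0.028,0],"hand": -1},{"dr": [0,0,0],"offset": [-0.0835,0.028,0],"hand": -1},{"dr": [0,0,0],"offset": [-0.0835,0.028,0],"hand": -1},{"dr": [0,0,0],"offset": [-0.0835,0.028,0],"hand": -1},{"dr": [0,0,0],"offset": [-0.0835,0.028,0],"hand": -1},{"dr": [0,0,0],"offset": [-0.0835,0.028,0],"hand": -1},{"dr": [0,0,0],"offset": [-0.0835,0.028,0],"hand": -1}]'

```text
time_s: 5.7
eef_pos: [570.3, 54.3, 70.2]
ee_rot: [0.0, -0.032, 0.999, -0.0]
force: [-2.2, -2.3, 5.4]
grip_width: 0.247
grip_force: 30.7
```

>>> arm_command --increments '[{"dr": [0,0,0],"offset": [-0.0835,0.028,0],"hand": -1},{"dr": [0,0,0],"offset": [-0.0835,0.028,0],"hand": -1},{"dr": [0,0,0],"offset": [-0.0835,0.028,0],"hand": -1},{"dr": [0,0,0],"offset": [-0.0835,0.028,0],"hand": -1},{"dr": [0,0,0],"offset": [-0.042,0.014,0],"hand": -1},{"dr": [0,0,0],"offset": [0,0,0],"hand": -1},{"dr": [0,0,0],"offset": [0,0,0],"hand": -1}]'

```text
time_s: 6.4
eef_pos: [614.5, 72.5, 70.2]
ee_rot: [0.001, -0.032, 0.999, -0.0]
force: [1.0, -0.3, 5.6]
grip_width: 0.248
grip_force: 30.6
```

```bash
cat >> h.py <<'E'
def shells(name,z=66):
    c=ctrl.camera_info(name);i=ctrl.capture(name)[:,:,::-1].copy()
    m=cv2.inRange(cv2.cvtColor(i,cv2.COLOR_BGR2HSV),(8,90,60),(32,255,255));k=np.zeros_like(m)
    b=(slice(130,245),slice(235,345)) if name=="top" else (slice(200,330),slice(300,440))
    k[b]=m[b]
    for q in cv2.findContours(k,cv2.RETR_EXTERNAL,cv2.CHAIN_APPROX_NONE)[0]:
        if cv2.contourArea(q)>60:
            r=cv2.minAreaRect(q);print(name,np.round(r[0],1),np.round(r[1],1),onz(c,r[0],z).round(1))
    return i
E
python3 - <<'E'
from h import *
go((496.6+117.5,24.6+47.5,70.2))
a=shells("top");b=shells("scene")
t=cv2.resize(a[125:245,230:350],(400,400),interpolation=3);s=cv2.resize(b[210:330,320:440],(400,400),interpolation=3)
cv2.imwrite("pics/m1.png",np.hstack([t,s]))
E
```

```text
t 6.4 at [614.5  72.5  70.2] yaw x -176.36 tilt [ 0.0023 -0.     -1.    ] d_tool [ 0.5 -0.4 -0. ] rows 1 each [ 0.004 -0.003 -0.   ] F [ 1.  -0.3  5.6]
top [249.1 173.2] [30.7 14. ] [727.3 136.1  66. ]
top [295.  168.5] [23. 22.] [737.7  32.5  66. ]
top [270.8 143.8] [20.5 19.8] [794.8  87.3  66. ]
scene [412.  282.8] [21.2 20.2] [797.6  86.4  66. ]
scene [379.1 277.2] [22.5 19.5] [740.   33.1  66. ]
scene [410.  252.1] [13.8 29.4] [731.4 137.5  66. ]
```

View pics/m1.png

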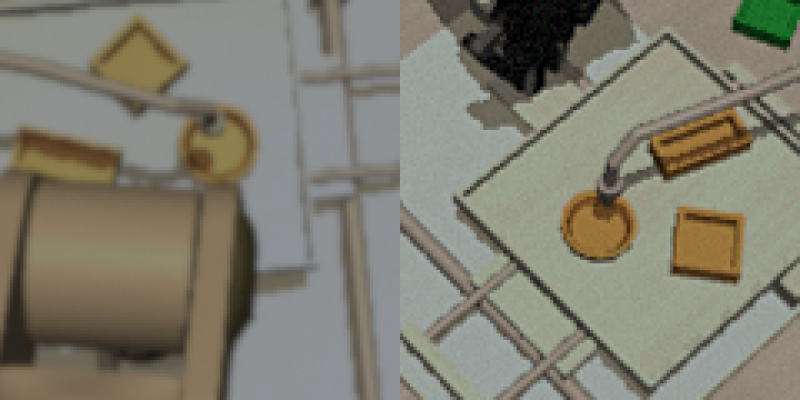

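The round shell sits about 1.5 mm to the right of the tip, because the grip centred the knob by about 2 mm. I'll correct +1.5 mm in y, release, and check from the wrist camera.

>>> arm_command --increments '[{"dr": [0,0,0],"offset": [0,0.013,0],"hand": -1},{"dr": [0,0,0],"offset": [0,0,0],"hand": -1},{"dr": [0,0,0],"offset": [0,0,0],"hand": 1},{"dr": [0,0,0],"offset": [0,0,0],"hand": 1},{"dr": [0,0,0],"offset": [0,0,0],"hand": 1},{"dr": [0,0,0],"offset": [0,0,0],"hand": 1},{"dr": [0,0,0],"offset": [0,0,0],"hand": 1},{"dr": [0,0,0],"offset": [0,0,0],"hand": 1}]'

```text
time_s: 7.3
eef_pos: [613.6, 74.0, 69.2]
ee_rot: [-0.0, -0.032, 0.999, -0.0]
force: [0.6, 0.5, 0.6]
grip_width: 1.005
grip_force: 0.0
```

>>> arm_command --increments '[{"dr": [0,0,0],"offset": [0,0,-0.34],"hand": 1},{"dr": [0,0,0],"offset": [0,0,-0.34],"hand": 1},{"dr": [0,0,0],"offset": [0,0,-0.34],"hand": 1},{"dr": [0,0,0],"offset": [0,0,-0.34],"hand": 1},{"dr": [0,0,0],"offset": [-0.34,-0.2,0],"hand": 1},{"dr": [0,0,0],"offset": [-0.34,-0.2,0],"hand": 1},{"dr": [0,0,0],"offset": [0,0,0],"hand": 1},{"dr": [0,0,0],"offset": [0,0,0],"hand": 1}]'

```text
time_s: 8.1
eef_pos: [698.3, 30.9, 230.9]
ee_rot: [-0.001, -0.031, 1.0, 0.0]
force: [-0.2, 0.9, -0.9]
grip_width: 0.998
grip_force: 0.0
```

Run:
```python
from h import *
go((443,-272,150))
c=ctrl.camera_info("wrist");i=ctrl.capture("wrist")[:,:,::-1].copy()
P=np.array([[737.5,34.3,96.],[738,34.,68],[794,88,68]]);pp=cv2.projectPoints(P,cv2.Rodrigues(c["R"])[0],c["t"],c["K"],c["dist"])[0].reshape(-1,2);print(pp)
m=cv2.inRange(cv2.cvtColor(i,cv2.COLOR_BGR2HSV),(8,100,60),(32,255,255))
m=cv2.morphologyEx(m,cv2.MORPH_CLOSE,np.ones((5,5)))
for q in cv2.findContours(m,cv2.RETR_EXTERNAL,cv2.CHAIN_APPROX_NONE)[0]:
    if cv2.contourArea(q)>1500: r=cv2.minAreaRect(q);print(np.round(r[0],1),np.round(r[1],1),onz(c,r[0],62).round(1))
o=i.copy()
for p in pp[:2]: cv2.drawMarker(o,tuple(p.round().astype(int).tolist()),(0,0,255),0,9,1)
u,v=pp[0].astype(int);cv2.imwrite("pics/m2.png",np.hstack([cv2.resize(x[v-60:v+60,u-80:u+80],(400,300),interpolation=3) for x in(i,o)]))
```

```text
t 8.1 at [698.3  30.9 230.9] yaw x -176.41 tilt [-2.2e-03  4.0e-04 -1.0e+00] d_tool [ 273.6 -286.3   81.3] rows 9 each [ 0.253 -0.265  0.075] F [-0.2  0.9 -0.9]
[[322.26256028 277.9589105 ]
 [321.56289022 265.249356  ]
 [381.72796673 331.88146784]]
[385.6 323.5] [62.8 44.8] [789.2  91.6  62. ]
[449.9 258.3] [92.  39.5] [727.9 137.3  62. ]
[320.8 261.4] [61.4 68.3] [736.9  33.4  62. ]
```

View pics/m2.png

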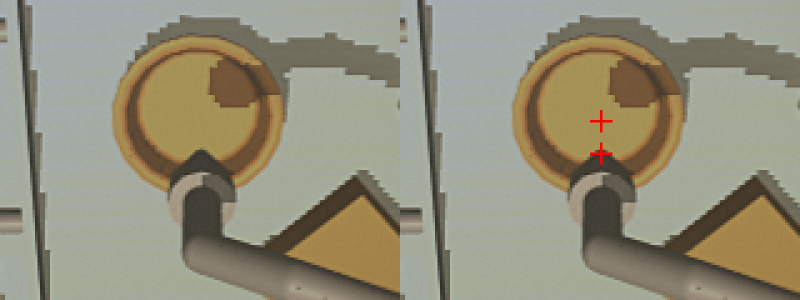

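The round shell's rim centre lies within about 1.2 mm of the point under the tip. On to the button, with the fingers shut.

>>> arm_command --increments '[{"dr": [0,0,0],"offset": [0.253,-0.265,0],"hand": -1},{"dr": [0,0,0],"offset": [0.253,-0.265,0],"hand": -1},{"dr": [0,0,0],"offset": [0.253,-0.265,0],"hand": -1},{"dr": [0,0,0],"offset": [0.253,-0.265,0],"hand": -1},{"dr": [0,0,0],"offset": [0.253,-0.265,0],"hand": -1},{"dr": [0,0,0],"offset": [0.253,-0.265,0],"hand": -1},{"dr": [0,0,0],"offset": [0.253,-0.265,0.08],"hand": -1},{"dr": [0,0,0],"offset": [0.253,-0.265,0.08],"hand": -1}]'

```text
time_s: 8.95
eef_pos: [470.1, -237.9, 214.3]
ee_rot: [0.001, -0.032, 0.999, -0.001]
force: [1.1, -1.5, 0.6]
grip_width: 0.002
grip_force: 0.0
```

>>> arm_command --increments '[{"dr": [0,0,0],"offset": [0.253,-0.265,0.08],"hand": -1},{"dr": [0,0,0],"offset": [0,0,0.34],"hand": -1},{"dr": [0,0,0],"offset": [0,0,0.34],"hand": -1},{"dr": [0,0,0],"offset": [0,0,0.34],"hand": -1},{"dr": [0,0,0],"offset": [0,0,0],"hand": -1},{"dr": [0,0,0],"offset": [0,0,0],"hand": -1}]'

```text
time_s: 9.55
eef_pos: [443.8, -271.3, 83.0]
ee_rot: [0.0, -0.032, 0.999, -0.0]
force: [0.9, 0.1, 1.6]
grip_width: -0.002
grip_force: 0.0
```

Run:
```python
from h import *
go((443,-272,40))
c=ctrl.camera_info("wrist");i=ctrl.capture("wrist")[:,:,::-1].copy()
p=cv2.projectPoints(np.array([[443,-272,18.]]),cv2.Rodrigues(c["R"])[0],c["t"],c["K"],c["dist"])[0].ravel();print(p)
cv2.drawMarker(i,tuple(p.round().astype(int).tolist()),(0,0,255),0,9,1);cv2.imwrite("pics/b1.png",i[200:480])
T=ctrl.camera_info("top");S=ctrl.camera_info("scene")
g=cv2.imread("pics/top0.png").max(2);gs=cv2.imread("pics/scene0.png").max(2)
for c,g,b in((T,g,(280,320,405,450)),(S,gs,(245,285,190,235))):
    k=np.zeros_like(g);k[b[0]:b[1],b[2]:b[3]]=(g[b[0]:b[1],b[2]:b[3]]<62)*255
    q=max(cv2.findContours(k,0,cv2.CHAIN_APPROX_NONE)[0],key=cv2.contourArea);e=cv2.minAreaRect(q);print(e,onz(c,e[0],18))
```

```text
t 9.55 at [ 443.8 -271.3   83. ] yaw x -176.32 tilt [ 9.e-04 -9.e-04 -1.e+00] d_tool [ 0.9 -0.6 43. ] rows 1 each [ 0.008 -0.005  0.358] F [0.9 0.1 1.6]
[320.58973969 256.55352112]
((427.5, 298.0), (14.0, 15.0), 90.0) [ 442.31520068 -271.91542558   18.        ]
((209.7000274658203, 264.9000244140625), (12.969193458557129, 13.86362075805664), 63.43495178222656) [ 443.2231838  -271.33119049   18.        ]
```

View pics/b1.png

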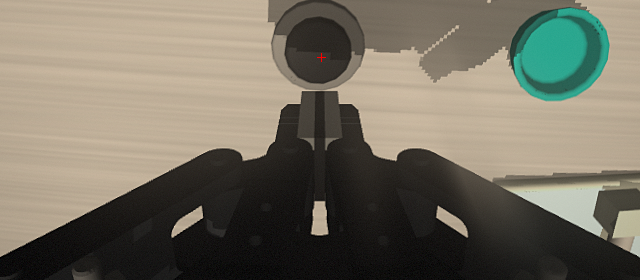

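The button centre is at wrist pixel (318,249), a few mm robot-ward of the prediction, so I'll aim at x≈440 and approach carefully.

>>> arm_command --increments '[{"dr": [0,0,0],"offset": [0.03,0,0.18],"hand": -1},{"dr": [0,0,0],"offset": [0,0,0.18],"hand": -1},{"dr": [0,0,0],"offset": [0,0,0],"hand": -1},{"dr": [0,0,0],"offset": [0,0,0],"hand": -1}]'

```text
time_s: 10.0
eef_pos: [440.9, -272.4, 40.2]
ee_rot: [0.001, -0.032, 0.999, -0.001]
force: [0.8, -0.0, 0.2]
grip_width: -0.002
grip_force: 0.0
```

>>> arm_command --increments '[{"dr": [0,0,0],"offset": [0,0,0.045],"hand": -1},{"dr": [0,0,0],"offset": [0,0,0.045],"hand": -1},{"dr": [0,0,0],"offset": [0,0,0],"hand": -1}]'

```text
time_s: 10.3
eef_pos: [439.9, -271.8, 27.1]
ee_rot: [-0.0, -0.032, 0.999, 0.0]
force: [-0.3, 0.0, -1.0]
grip_width: -0.0
grip_force: 0.0
```

>>> arm_command --increments '[{"dr": [0,0,0],"offset": [0,0,0.03],"hand": -1},{"dr": [0,0,0],"offset": [0,0,0],"hand": -1}]'

```text
time_s: 10.5
eef_pos: [439.9, -271.8, 23.4]
ee_rot: [-0.0, -0.032, 0.999, 0.0]
force: [0.4, 0.2, 0.5]
grip_width: 0.003
grip_force: 0.0
```

>>> arm_command --increments '[{"dr": [0,0,0],"offset": [0,0,0.03],"hand": -1},{"dr": [0,0,0],"offset": [0,0,0],"hand": -1}]'

```text
time_s: 10.7
eef_pos: [440.2, -272.0, 20.0]
ee_rot: [0.0, -0.032, 0.999, -0.0]
force: [0.4, -0.7, 2.0]
grip_width: 0.0
grip_force: 1.2
```

>>> arm_command --increments '[{"dr": [0,0,0],"offset": [0,0,0.02],"hand": -1},{"dr": [0,0,0],"offset": [0,0,0],"hand": -1}]'

```text
time_s: 10.9
eef_pos: [440.2, -272.0, 17.7]
ee_rot: [0.0, -0.032, 0.999, -0.0]
force: [0.4, 0.4, 4.0]
grip_width: 0.002
grip_force: 1.9
```

Contact came at about 21–22 mm, with the force rising like a spring. I'll press on to the stop in small steps.

>>> arm_command --increments '[{"dr": [0,0,0],"offset": [0,0,0.02],"hand": -1},{"dr": [0,0,0],"offset": [0,0,0],"hand": -1}]'

```text
time_s: 11.1
eef_pos: [440.2, -272.0, 15.9]
ee_rot: [0.0, -0.032, 0.999, -0.0]
force: [-1.8, 1.5, 10.9]
grip_width: -0.0
grip_force: 5.1
```

>>> arm_command --increments '[{"dr": [0,0,0],"offset": [0,0,0.01],"hand": -1},{"dr": [0,0,0],"offset": [0,0,0],"hand": -1}]'

```text
time_s: 11.3
eef_pos: [440.2, -272.1, 15.7]
ee_rot: [0.0, -0.032, 0.999, -0.0]
force: [-6.0, 3.4, 22.8]
grip_width: -0.002
grip_force: 11.4
```

>>> arm_command --increments '[{"dr": [0,0,0],"offset": [0,0,0.01],"hand": -1},{"dr": [0,0,0],"offset": [0,0,0],"hand": -1}]'

```text
time_s: 11.5
eef_pos: [440.3, -272.2, 15.5]
ee_rot: [0.0, -0.032, 0.999, -0.001]
force: [-8.4, 7.0, 34.8]
grip_width: -0.002
grip_force: 17.4
```

The force jumped at z≈15.7, so the button is fully down and the first dose is done. Now I'll rise and return to the knob.

>>> arm_command --increments '[{"dr": [0,0,0],"offset": [0,0,-0.3],"hand": -1},{"dr": [0,0,0],"offset": [0,0,-0.4],"hand": -1},{"dr": [0,0,0],"offset": [0,0,-0.4],"hand": -1},{"dr": [0,0,0],"offset": [0,0,-0.2],"hand": 1},{"dr": [0,0,0],"offset": [0,0,0],"hand": 1}]'

```text
time_s: 12.0
eef_pos: [441.0, -272.8, 172.0]
ee_rot: [0.002, -0.032, 0.999, -0.002]
force: [-0.9, -1.3, 0.1]
grip_width: 0.329
grip_force: 0.0
```

Run:
```python
from h import *
go((614,74,170))
```

```text
t 12.0 at [ 441.  -272.8  172. ] yaw x -176.35 tilt [ 0.0044 -0.0044 -1.    ] d_tool [-194.7  335.1    1.3] rows 9 each [-0.18   0.31   0.001] F [-0.9 -1.3  0.1]
```

>>> arm_command --increments '[{"dr": [0,0,0],"offset": [-0.203,0.349,0],"hand": 1},{"dr": [0,0,0],"offset": [-0.203,0.349,0],"hand": 1},{"dr": [0,0,0],"offset": [-0.203,0.349,0],"hand": 1},{"dr": [0,0,0],"offset": [-0.203,0.349,0],"hand": 1},{"dr": [0,0,0],"offset": [-0.203,0.349,0],"hand": 1},{"dr": [0,0,0],"offset": [-0.203,0.349,0],"hand": 1},{"dr": [0,0,0],"offset": [-0.203,0.349,0],"hand": 1},{"dr": [0,0,0],"offset": [-0.203,0.349,0],"hand": 1}]'

```text
time_s: 12.8
eef_pos: [613.3, 76.9, 167.2]
ee_rot: [-0.001, -0.032, 0.999, 0.0]
force: [0.1, -0.7, 0.4]
grip_width: 1.002
grip_force: 0.0
```

>>> arm_command --increments '[{"dr": [0,0,0],"offset": [0,0,0],"hand": 1},{"dr": [0,0,0],"offset": [0,0,0],"hand": 1}]'

```text
time_s: 13.0
eef_pos: [612.7, 75.5, 167.0]
ee_rot: [-0.001, -0.033, 0.999, -0.0]
force: [0.8, -0.8, -0.4]
grip_width: 1.0
grip_force: 0.0
```

Run:
```python
from h import *
go((614,74,70))
shells("scene")
```

```text
t 13.0 at [612.7  75.5 167. ] yaw x -176.27 tilt [-2.9e-03 -1.0e-04 -1.0e+00] d_tool [-1.5 -1.6 97. ] rows 3 each [-0.004 -0.004  0.269] F [ 0.8 -0.8 -0.4]
scene [412.5 282.4] [20.9 20.1] [797.4  88.1  66. ]
scene [380. 277.] [20. 22.] [740.9  35.2  66. ]
scene [410.3 251.8] [13.7 28.7] [731.2 138.6  66. ]
```

>>> arm_command --increments '[{"dr": [0,0,0],"offset": [-0.012,-0.013,0.27],"hand": 1},{"dr": [0,0,0],"offset": [0,0,0.27],"hand": 1},{"dr": [0,0,0],"offset": [0,0,0.27],"hand": 1},{"dr": [0,0,0],"offset": [0,0,0],"hand": 1},{"dr": [0,0,0],"offset": [0,0,0],"hand": -1},{"dr": [0,0,0],"offset": [0,0,0],"hand": -1},{"dr": [0,0,0],"offset": [0,0,0],"hand": -1},{"dr": [0,0,0],"offset": [0,0,0],"hand": -1}]'

```text
time_s: 13.85
eef_pos: [615.2, 73.3, 72.9]
ee_rot: [0.001, -0.032, 0.999, -0.0]
force: [-0.5, 0.2, -0.4]
grip_width: 0.327
grip_force: 0.0
```

>>> arm_command --increments '[{"dr": [0,0,0],"offset": [0,0,0],"hand": -1},{"dr": [0,0,0],"offset": [0,0,0],"hand": -1},{"dr": [0,0,0],"offset": [0,0,0],"hand": -1}]'

```text
time_s: 14.15
eef_pos: [615.2, 73.4, 72.7]
ee_rot: [0.001, -0.032, 0.999, -0.0]
force: [-1.3, -0.1, 7.0]
grip_width: 0.249
grip_force: 29.8
```

Run:
```python
from h import *
p=ctrl.sense()["eef_pos"]
go((p[0]-56.8,74-53.3,p[2]))
```

```text
t 14.15 at [615.2  73.4  72.7] yaw x -176.36 tilt [ 1.4e-03 -2.0e-04 -1.0e+00] d_tool [ 60.  -48.9  -0.1] rows 2 each [ 0.25  -0.204 -0.   ] F [-1.3 -0.1  7. ]
```

Gripped. I'll slide by (60, -48.9) mm in tool axes, ramped over 9 rows.

>>> arm_command --increments '[{"dr": [0,0,0],"offset": [0.031,-0.0255,0],"hand": -1},{"dr": [0,0,0],"offset": [0.0625,-0.051,0],"hand": -1},{"dr": [0,0,0],"offset": [0.0625,-0.051,0],"hand": -1},{"dr": [0,0,0],"offset": [0.0625,-0.051,0],"hand": -1},{"dr": [0,0,0],"offset": [0.0625,-0.051,0],"hand": -1},{"dr": [0,0,0],"offset": [0.0625,-0.051,0],"hand": -1},{"dr": [0,0,0],"offset": [0.0625,-0.051,0],"hand": -1},{"dr": [0,0,0],"offset": [0.0625,-0.051,0],"hand": -1}]'

```text
time_s: 14.95
eef_pos: [562.2, 23.9, 72.7]
ee_rot: [0.001, -0.032, 0.999, 0.0]
force: [1.2, 2.2, 6.2]
grip_width: 0.243
grip_force: 29.9
```

>>> arm_command --increments '[{"dr": [0,0,0],"offset": [0.031,-0.0255,0],"hand": -1},{"dr": [0,0,0],"offset": [0,0,0],"hand": -1},{"dr": [0,0,0],"offset": [0,0,0],"hand": -1}]'

```text
time_s: 15.25
eef_pos: [558.4, 20.2, 72.7]
ee_rot: [0.001, -0.032, 0.999, -0.0]
force: [-1.5, -1.6, 7.6]
grip_width: 0.244
grip_force: 30.0
```

>>> arm_command --increments '[{"dr": [0,0,0],"offset": [0,0,0],"hand": 1},{"dr": [0,0,0],"offset": [0,0,0],"hand": 1},{"dr": [0,0,0],"offset": [0,0,0],"hand": 1},{"dr": [0,0,0],"offset": [0,0,0],"hand": 1},{"dr": [0,0,0],"offset": [0,0,0],"hand": 1},{"dr": [0,0,0],"offset": [0,0,0],"hand": 1}]'

```text
time_s: 15.85
eef_pos: [558.0, 20.7, 71.6]
ee_rot: [-0.0, -0.032, 0.999, 0.0]
force: [-0.4, -0.6, 0.3]
grip_width: 0.995
grip_force: 0.0
```

Run:
```python
from h import *
go((698,31,231));shells("scene");shells("top")
```

```text
t 15.85 at [558.   20.7  71.6] yaw x -176.36 tilt [-1.e-04  0.e+00 -1.e+00] d_tool [-140.3    1.4 -159.4] rows 5 each [-0.234  0.002 -0.266] F [-0.4 -0.6  0.3]
scene [379.7 277.1] [20.2 20.3] [740.6  34.4  66. ]
scene [347.  271.5] [19. 22.] [682.7 -19.1  66. ]
scene [378.8 247.2] [13.2 28.3] [675.4  84.6  66. ]
top [272.1 197.7] [29.8 12.8] [671.3  84.1  66. ]
top [318. 193.] [21.2 22.6] [681.4 -19.2  66. ]
top [293.5 168.5] [19.8 19.8] [737.7  35.9  66. ]
```

Both views put the square close to the tip's (737.5, 34.3). I'll check with the wrist camera.

>>> arm_command --increments '[{"dr": [0,0,0],"offset": [0,0,-0.333],"hand": 1},{"dr": [0,0,0],"offset": [0,0,-0.333],"hand": 1},{"dr": [0,0,0],"offset": [0,0,-0.333],"hand": 1},{"dr": [0,0,0],"offset": [0,0,-0.333],"hand": 1},{"dr": [0,0,0],"offset": [-0.39,0,0],"hand": 1},{"dr": [0,0,0],"offset": [-0.39,0,0],"hand": 1},{"dr": [0,0,0],"offset": [-0.39,0,0],"hand": 1},{"dr": [0,0,0],"offset": [0,0,0],"hand": 1}]'

```text
time_s: 16.75
eef_pos: [702.0, 29.5, 226.7]
ee_rot: [-0.001, -0.032, 0.999, 0.0]
force: [-0.6, -0.8, -1.1]
grip_width: 1.002
grip_force: 0.0
```

>>> arm_command --increments '[{"dr": [0,0,0],"offset": [0,0,0],"hand": 1},{"dr": [0,0,0],"offset": [0,0,0],"hand": 1}]'

```text
time_s: 16.95
eef_pos: [697.3, 29.7, 232.2]
ee_rot: [0.0, -0.032, 0.999, -0.0]
force: [-0.4, -1.0, -0.1]
grip_width: 1.002
grip_force: 0.0
```

Run:
```python
from h import *
go((440,-272,231))
c=ctrl.camera_info("wrist");i=ctrl.capture("wrist")[:,:,::-1].copy()
P=np.array([[737.5,34.3,96.],[737.5,34.3,68]]);pp=cv2.projectPoints(P,cv2.Rodrigues(c["R"])[0],c["t"],c["K"],c["dist"])[0].reshape(-1,2);print(pp)
o=i.copy()
for p in pp: cv2.drawMarker(o,tuple(p.round().astype(int).tolist()),(0,0,255),0,9,1)
u,v=pp[0].astype(int);print(u,v);cv2.imwrite("pics/m3.png",np.hstack([cv2.resize(x[v-60:v+60,u-80:u+80],(400,300),interpolation=3) for x in(i,o)]))
```

```text
t 16.95 at [697.3  29.7 232.2] yaw x -176.36 tilt [ 1.e-04 -0.e+00 -1.e+00] d_tool [ 276.  -284.8    1.2] rows 9 each [ 0.256 -0.264  0.001] F [-0.4 -1.  -0.1]
[[323.81615962 278.1786623 ]
 [323.42991037 264.87186507]]
323 278
```

View pics/m3.png

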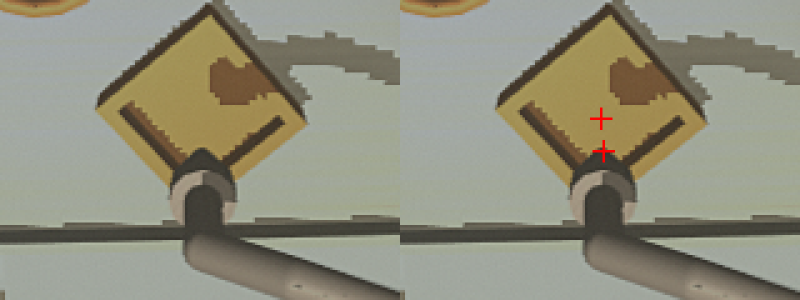

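The square's rim centre is within about 1.3 mm of the point under the tip. Now the second dose.

>>> arm_command --increments '[{"dr": [0,0,0],"offset": [0.256,-0.264,0],"hand": -1},{"dr": [0,0,0],"offset": [0.256,-0.264,0],"hand": -1},{"dr": [0,0,0],"offset": [0.256,-0.264,0],"hand": -1},{"dr": [0,0,0],"offset": [0.256,-0.264,0],"hand": -1},{"dr": [0,0,0],"offset": [0.256,-0.264,0],"hand": -1},{"dr": [0,0,0],"offset": [0.256,-0.264,0],"hand": -1},{"dr": [0,0,0],"offset": [0.256,-0.264,0],"hand": -1},{"dr": [0,0,0],"offset": [0.256,-0.264,0],"hand": -1}]'

```text
time_s: 17.8
eef_pos: [466.7, -239.3, 232.9]
ee_rot: [0.001, -0.032, 0.999, -0.001]
force: [0.4, -0.8, 1.1]
grip_width: -0.001
grip_force: 0.0
```

>>> arm_command --increments '[{"dr": [0,0,0],"offset": [0.256,-0.264,0],"hand": -1},{"dr": [0,0,0],"offset": [0,0,0.38],"hand": -1},{"dr": [0,0,0],"offset": [0,0,0.38],"hand": -1},{"dr": [0,0,0],"offset": [0,0,0.38],"hand": -1},{"dr": [0,0,0],"offset": [0,0,0.3],"hand": -1},{"dr": [0,0,0],"offset": [0,0,0.1],"hand": -1},{"dr": [0,0,0],"offset": [0,0,0],"hand": -1},{"dr": [0,0,0],"offset": [0,0,0],"hand": -1}]'

```text
time_s: 18.6
eef_pos: [441.0, -273.0, 48.9]
ee_rot: [0.001, -0.032, 0.999, -0.001]
force: [0.2, -0.3, 0.4]
grip_width: -0.004
grip_force: 0.0
```

>>> arm_command --increments '[{"dr": [0,0,0],"offset": [0,0,0.1],"hand": -1},{"dr": [0,0,0],"offset": [0,0,0.09],"hand": -1},{"dr": [0,0,0],"offset": [0,0,0],"hand": -1},{"dr": [0,0,0],"offset": [0,0,0],"hand": -1}]'

```text
time_s: 19.0
eef_pos: [440.3, -272.4, 23.8]
ee_rot: [-0.0, -0.032, 0.999, 0.0]
force: [-1.2, 0.3, -0.9]
grip_width: 0.003
grip_force: 0.0
```

>>> arm_command --increments '[{"dr": [0,0,0],"offset": [0,0,0.03],"hand": -1},{"dr": [0,0,0],"offset": [0,0,0.03],"hand": -1},{"dr": [0,0,0],"offset": [0,0,0],"hand": -1}]'

```text
time_s: 19.3
eef_pos: [440.7, -272.8, 16.8]
ee_rot: [0.0, -0.032, 0.999, -0.0]
force: [0.3, 0.4, 4.4]
grip_width: -0.0
grip_force: 2.2
```

>>> arm_command --increments '[{"dr": [0,0,0],"offset": [0,0,0.02],"hand": -1},{"dr": [0,0,0],"offset": [0,0,0],"hand": -1}]'

```text
time_s: 19.5
eef_pos: [440.8, -272.8, 15.8]
ee_rot: [0.0, -0.032, 0.999, -0.001]
force: [-2.8, 2.6, 17.1]
grip_width: 0.001
grip_force: 8.7
```

>>> arm_command --increments '[{"dr": [0,0,0],"offset": [0,0,0.01],"hand": -1},{"dr": [0,0,0],"offset": [0,0,0],"hand": -1}]'

```text
time_s: 19.7
eef_pos: [440.8, -272.9, 15.6]
ee_rot: [0.001, -0.032, 0.999, -0.001]
force: [-6.6, 5.4, 29.1]
grip_width: -0.001
grip_force: 14.8
```

>>> arm_command --increments '[{"dr": [0,0,0],"offset": [0,0,-0.3],"hand": -1},{"dr": [0,0,0],"offset": [0,0,-0.4],"hand": -1},{"dr": [0,0,0],"offset": [0,0,-0.4],"hand": -1},{"dr": [0,0,0],"offset": [0,0,-0.2],"hand": -1},{"dr": [0,0,0],"offset": [0,0,0],"hand": -1},{"dr": [0,0,0],"offset": [0,0,0],"hand": -1},{"dr": [0,0,0],"offset": [0,0,0],"hand": -1}]'

```text
time_s: 20.4
eef_pos: [439.8, -272.0, 167.6]
ee_rot: [-0.001, -0.032, 0.999, 0.001]
force: [0.2, -0.9, -1.2]
grip_width: 0.003
grip_force: 0.0
```

Run:
```python
from h import *
go((441,-272,170));shells("scene");shells("top")
print(ctrl.finish_job())
```

```text
t 20.4 at [ 439.8 -272.   167.6] yaw x -176.37 tilt [-0.0021  0.002  -1.    ] d_tool [-1.2 -0.1 -2.4] rows 1 each [-0.01  -0.001 -0.02 ] F [ 0.2 -0.9 -1.2]
scene [379.7 277.1] [20.3 20.3] [740.7  34.5  66. ]
scene [347.  271.5] [19. 22.] [682.7 -19.1  66. ]
scene [378.8 247.2] [13.3 28.2] [675.4  84.7  66. ]
top [272.2 197.6] [29.8 12.6] [671.5  83.9  66. ]
top [318. 193.] [22. 22.] [681.4 -19.2  66. ]
top [293.5 168.5] [19.8 19.8] [737.7  35.9  66. ]
the job is handed in; nothing more can be done
None
```

I dosed the round shell and then the square shell, each measured within about 1.5 mm of the point under the nozzle and with the button pressed to its stop. The square is still under the nozzle, the button is released, and the job was handed in at about 20.5 s with the arm clear; no verdict came back.

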